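# Empty the tablet tumbler into the caddy

## Task

Four loose cleaning tablets are in the steel tumbler. Tip the tumbler over the tray of the pull-out caddy so that all four tablets come to rest in that tray, then stand the empty tumbler upright on the round cork coaster, its whole base on the cork, setting it down rather than dropping it. Leave the denture cup and the glass standing where they are.

Things in the scene. Friction and masses are not known exactly. Their poses are not given: they have to be found in the camera images.
- tumbler: opaque round brushed-steel tumbler without a handle, open at the top, 95 mm tall, outside diameter 54 mm at the foot widening evenly to 64 mm at the rim, wall 3 mm, inner floor 5 mm up, about 160 g. Stands upright on the vanity top at the start. Origin at the centre of its underside, z towards the mouth
- tumbler_rim (a point): centre of the tumbler's mouth, 95 mm along z from its origin
- tablet0: white cleaning tablet, oblong with rounded edges, 20 x 13 x 11 mm, about 12 g; starts inside the tumbler (three on the floor, one on top of them). Origin at the centre of one 20 x 13 mm face
- tablet1: white cleaning tablet, oblong with rounded edges, 20 x 13 x 11 mm, about 12 g; starts inside the tumbler (three on the floor, one on top of them). Origin at the centre of one 20 x 13 mm face
- tablet2: white cleaning tablet, oblong with rounded edges, 20 x 13 x 11 mm, about 12 g; starts inside the tumbler (three on the floor, one on top of them). Origin at the centre of one 20 x 13 mm face
- tablet3: white cleaning tablet, oblong with rounded edges, 20 x 13 x 11 mm, about 12 g; starts inside the tumbler (three on the floor, one on top of them). Origin at the centre of one 20 x 13 mm face
- caddy_in (a point): centre of the inner floor of the caddy's open square steel tray, 29 mm above the vanity top. Inside 172 x 172 mm, outside 180 mm, walls 50 mm above this point; x and y parallel to the walls, z up. Bar handle 35 mm out on its -x side; a fixed chrome plate 106 mm tall behind it (+x). The tray slides along x on runners (about 2 N), starts pulled out part way and may stay so
- coaster: round cork coaster fixed to the vanity top, 110 mm in diameter, 6 mm thick. Origin at the centre of its underside
- denture_cup: bystander: square yellow denture cup, lid clipped shut, 90 x 90 mm, 66 mm tall. Origin at the centre of its underside
- glass: bystander: clear glass tumbler, 68 mm in diameter, 100 mm tall. Origin at the centre of its underside
Not all that is in view belongs to the job. Leave any blue look-alike of the tumbler alone.

How it is judged (in metres and radians):
On the way:
1. the tumbler is tipped more than 70 degrees from upright with its mouth over the caddy tray (angle between tumbler's own z axis and vertical above 1.22 rad and horizontal distance between tumbler_rim and caddy_in below 0.13 m and height (world z) of tumbler_rim above 0.03 m), for 0.1 s.
At the end, for the whole second after the job is handed in: All four tablets lie at rest inside the caddy tray (between its walls, below its rim), and the released tumbler stands still and upright (within 0.1 rad) on the cork coaster, its centre within 30 mm of the coaster's centre (x of tablet0 in the frame of caddy_in between -0.088 and 0.088 m and y of tablet0 in the frame of caddy_in between -0.088 and 0.088 m and z of tablet0 in the frame of caddy_in between -0.01 and 0.045 m and linear speed of each of tablet0, tablet1, tablet2, tablet3 below 0.05 m/s and x of tablet1 in the frame of caddy_in between -0.088 and 0.088 m and y of tablet1 in the frame of caddy_in between -0.088 and 0.088 m and z of tablet1 in the frame of caddy_in between -0.01 and 0.045 m and x of tablet2 in the frame of caddy_in between -0.088 and 0.088 m and y of tablet2 in the frame of caddy_in between -0.088 and 0.088 m and z of tablet2 in the frame of caddy_in between -0.01 and 0.045 m and x of tablet3 in the frame of caddy_in between -0.088 and 0.088 m and y of tablet3 in the frame of caddy_in between -0.088 and 0.088 m and z of tablet3 in the frame of caddy_in between -0.01 and 0.045 m and angle between tumbler's own z axis and vertical below 0.1 rad and horizontal distance between tumbler and coaster below 0.03 m and z of tumbler in the frame of coaster between 0.003 and 0.012 m and linear speed of tumbler below 0.02 m/s); the robot touches nothing.
It fails at once if the closed yellow denture cup is shifted by more than 40 mm (distance of denture_cup from where it was at the start of the episode above 0.04 m).
It fails at once if the glass is shifted by more than 40 mm (distance of glass from where it was at the start of the episode above 0.04 m).
It fails at once if the tumbler is dropped or rammed onto the coaster (more than 60 N) (contact force between tumbler and coaster above 60 N).
It also fails if it takes over 54 s, if anything falls off the work surface, if the arm or the gripper's body presses on something with over 40 N, if the wrist force passes 120 N, or if a joint passes its speed limit or range.

## Robot

A 6-joint arm with a two-finger parallel gripper is mounted at the origin on the work surface. World frame = base frame: x ahead of the robot, y to its left, z up, the work surface at z = 0. Lengths are in mm, angles in degrees, forces in N, time in s.
With the tool pointing down it reaches from about 300 to 850 mm from the base axis. Payload 4.2 kg.
Tool frame: the origin (TCP) lies at the centre of the arm's flange, where the gripper is bolted on; the fingertips stand 191 mm ahead of it and the grasp point (between the pads) lies 172 mm ahead of it; y points along the fingers, x is the direction in which the jaws open and shut, and the axes are right-handed (so a half turn about y gives the same grasp; the last joint's range is limited). The gripper opens to 91 mm and grips with 3 to 60 N. Pads are 32 mm wide; open, the fingers measure 118 mm over their backs; the gripper's body (76 mm by 178 mm) begins 60 mm behind the grasp point.
Start: joints at [69.786, 18.312, 89.639, -0, 72.044, -1.146], TCP at [187.844, 543.45, 404.776] pointing down, gripper open.
Joint ranges: [-177.97, 177.97], [-48.28, 115.42], [12.27, 149.76], [-77.06, 257.06], [2.81, 150.46], [-146.56, 146.56]. Speed limits (degrees/s): [147.25, 147.25, 180, 180, 180, 180].

## Interface

Orientations are given as [roll, pitch, yaw] about the fixed x, y, z axes, in that order (R = Rz(yaw) Ry(pitch) Rx(roll)).
In Python, from workcell import env gives the robot as it stands.
- The arm moves only by the tool carry_out, never from a script. Its argument "increments" is a list of rows, each a list of 3 entries, a list of its own where there are three numbers: the turn, a rotation vector about the tool's x, y, z in rad, then the shift along the tool's x, y, z in mm, then the closure, from 0 (fully open) to 1 (shut). In form: [[[wx, wy, wz], [dx, dy, dz], claw], ...]. A call has 1 to 10 rows; each row is the pose to reach, as a shift and turn from the pose commanded when the call began, along the tool's axes at that moment; what a row does not reach only later rows make up. A row lasts 1/12 s, in which the tool goes at most 41.7 mm and 7.16 degrees, less where a joint would pass 70% of its speed; a pose out of reach is approached as far as the arm can. A call with a gripper value outside its range is refused whole. The fingers move at their own pace and stop on an object; "force" is the grip in N (left out, the last holds). Time passes only in rows, so rows that repeat a pose let the fingers close. It gives the time, the measured TCP pose, the force and the opening at its end, in the units of the state.
- env.state(): the state, without advancing time (a new reading comes with each control period).
- env.grab_frame(name): name is "scene" or "top" or "wrist"; returns a dict with "frame" (384x512x3 uint8, blue, green, red), "z_map" (384x512 float32, mm along the optical axis (not along the pixel's ray), 0 where there is no reading), "camera_matrix" (3x3 intrinsics, pixels), "rvec" (rotation vector, rad) and "tvec" (3), from world to camera coordinates, as OpenCV has them; the wrist camera has in their place "hand_eye" (4x4, takes a point from camera to tool coordinates, whose origin is the TCP and whose axes are the tool frame's). Camera axes: x right, y down, z forward; pixel columns grow to the right and rows downward; lengths in mm; the calibration is good to about 2 mm. A picture is of the moment at which its call begins: read the wrist's pose just before it.
- env.job_done(): hands the job in, once; it reports no verdict.
The state is a dict: "time_s": time; "qpos": joint angles; "qvel": joint speeds; "effort": joint torques, N m; "ee_pos": TCP position; "ee_rot": TCP orientation; "force": force on the tool from outside, world axes, zero at the start; "torque": the same for the moment, N m; "gripper_width": finger opening in mm.
Only numpy, scipy, OpenCV 4.12 (cv2) and the standard library are available. Lean on these libraries where they do the work, as an engineer would, in place of code of your own. Each camera call takes 0.05 s, during which the arm holds its last target. There are 200 camera calls.

## Working session

There is one attempt and no reset: what is moved stays moved. The work goes in short steps, Python scripts to look and compute and a tool call to move; the robot and the scene stay as the last step left them, time stands still between calls to the robot, and variables do not carry over. Pictures are saved under pics/ and viewed, about 8 in all and at most 12, crops included, and the job is handed in when it is done.

Besides the shell and the picture viewer there is one more tool, called after ">>>" as name(argument=value, ...), one argument or row to a line, values as JSON. carry_out: Moves the arm, as the interface text tells. Its arguments: {"type":"object","properties":{"increments":{"type":"array","items":{"type":"array"}},"force":{"type":"number"}},"required":["increments"]}

```bash
mkdir -p pics
cat > h.py <<'E'
import numpy as np, cv2
from workcell import env
from scipy.spatial.transform import Rotation as R
def shot(n,f):
    s=env.state(); g=env.grab_frame(n); cv2.imwrite('pics/'+f+'.png',g['frame']); np.savez('pics/'+f+'.npz',ee=np.array(list(s['ee_pos'])+list(s['ee_rot'])),**{k:np.array(v) for k,v in g.items()}); return g
def cloud(f):
    g=np.load('pics/'+f+'.npz'); z=g['z_map'].astype(float); K=g['camera_matrix']
    v,u=np.indices(z.shape); P=np.stack([(u-K[0,2])/K[0,0]*z,(v-K[1,2])/K[1,1]*z,z],-1)
    if 'rvec' in g:
        Rm=cv2.Rodrigues(g['rvec'])[0]; W=(P-g['tvec'].ravel())@Rm
    else:
        H=g['hand_eye']; e=g['ee']; W=(P@H[:3,:3].T+H[:3,3])@R.from_euler('xyz',e[3:],degrees=True).as_matrix().T+e[:3]
    W[z==0]=np.nan; return W
E
python3 - <<'E'
from h import *
print(env.state())
a=shot('scene','s0');b=shot('top','t0')
cv2.imwrite('pics/both0.png',cv2.resize(np.vstack([a['frame'],b['frame']]),None,fx=.78,fy=.78))
E
```

```text
{'time_s': 0.0, 'qpos': array([ 6.97851122e+01,  1.83517159e+01,  8.97069255e+01, -2.02380107e-03,
        7.20430547e+01, -1.14425309e+00]), 'qvel': array([ 0.11277057, -0.03590449,  0.02888523,  0.16525966, -0.05413074,
        0.04760502]), 'effort': array([ 1.50058571e-03, -4.12455010e+01, -2.31970900e+01,  7.27571966e-02,
        4.56785469e-02, -1.65909582e-04]), 'ee_pos': array([187.80196004, 543.28874812, 403.91570787]), 'ee_rot': array([-89.99989289,   0.10171417,  70.92999106]), 'force': array([ 1.02769284,  0.54782388, -0.31244362]), 'torque': array([ 0.03384186, -0.02730868,  0.01262726]), 'gripper_width': 91.28142917127919}
```

View pics/both0.png

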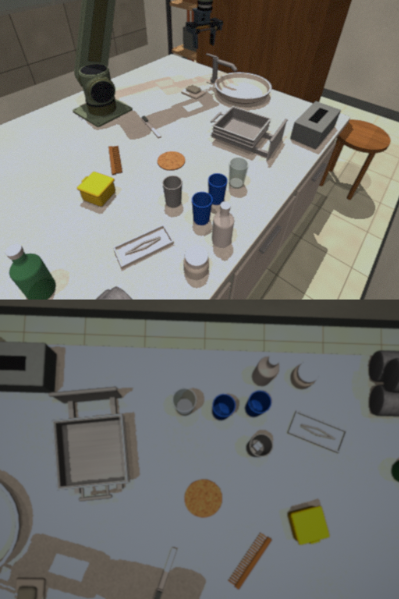

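The scene and top views (both0) show the steel tumbler at about (332,186) in original top pixels and the coaster at (260,254). The tray is at (118,194), the glass at (236,132), the blue cups at (287,138) and (332,133), and the denture cup at (396,290).

Run:
```python
from h import *
W=cloud('t0')
for n,(u,v) in dict(tum=(332,186),coast=(260,254),tray=(118,194),glass=(236,132),b1=(287,138),b2=(332,133),yel=(396,290)).items(): print(n,W[v,u].round())
# above-surface blobs
f=W
def fit(lo,hi,c,r):
    m=(f[...,2]>lo)&(f[...,2]<hi)&(np.hypot(f[...,0]-c[0],f[...,1]-c[1])<r); p=f[m]
    if len(p)<10: print('few',len(p));return
    (cx,cy),rr=cv2.minEnclosingCircle(p[:,:2].astype(np.float32)); print(len(p),(round(cx),round(cy)),round(rr,1),'z',np.percentile(p[:,2],[5,50,95]).round(1))
t=W[186,332]; print('tum');fit(85,105,t,60); fit(70,105,t,60)
c=W[254,260]; print('coaster');fit(3.5,9,c,62)
for k,(u,v) in dict(glass=(236,132),b1=(287,138),b2=(332,133),yel=(396,290)).items(): print(k);fit(50,120,W[v,u],50)
m=(f[...,2]>72)&(f[...,2]<88)&(np.hypot(*(f[...,:2]-W[194,118][:2]).transpose(2,0,1))<150)
p=f[m][:,:2].astype(np.float32); print('tray',len(p),cv2.minAreaRect(p))
m=(f[...,2]>92)&(f[...,2]<120)&(np.hypot(*(f[...,:2]-W[194,118][:2]).transpose(2,0,1))<220)
p=f[m][:,:2].astype(np.float32); print('plate',len(p),cv2.minAreaRect(p), np.percentile(f[m][:,2],95))
```

```text
tum [ 663. -214.   18.]
coast [506. -56.   3.]
tray [630. 261.  30.]
glass [781.   6.   7.]
b1 [ 771. -111.    7.]
b2 [ 787. -215.    4.]
yel [ 441. -343.   66.]
tum
182 (655, -203) 31.7 z [86.3 95.  98.1]
275 (655, -203) 31.7 z [72.2 93.1 97.8]
coaster
1607 (506, -56) 61.8 z [4.1 6.6 8.7]
glass
459 (770, 5) 33.9 z [ 54.7  90.7 102.2]
b1
380 (759, -101) 31.8 z [53.9 85.1 97.3]
b2
360 (789, -206) 49.1 z [52.6 81.8 97.4]
yel
1642 (441, -343) 50.0 z [63.2 66.7 69.6]
tray 1485 ((656.27490234375, 258.0502624511719), (248.89199829101562, 189.3098907470703), 7.143317222595215)
plate 519 ((783.3123168945312, 290.5791931152344), (211.19436645507812, 41.50498962402344), 86.53180694580078) 108.18333949959286
```

```bash
cat >> h.py <<'E'
def pose(g,az,b,roll=0,sgn=1):
    """grasp point g, tool azimuth az, b deg below horizontal, x to the left; roll about tool y (deg)"""
    a,b=np.radians([az,b]); d=np.array([np.cos(b)*np.cos(a),np.cos(b)*np.sin(a),-np.sin(b)])
    x=np.array([-np.sin(a),np.cos(a),0]); M=np.stack([x,d,np.cross(x,d)],1)
    return R.from_matrix(M)*R.from_euler('y',roll,degrees=True), np.array(g)-172*d
def inc(Rt,pt):
    s=env.state(); R0=R.from_euler('xyz',s['ee_rot'],degrees=True)
    print('turn',(R0.inv()*Rt).as_rotvec().round(3),'shift',R0.inv().apply(pt-s['ee_pos']).round(1),'| now',s['ee_pos'].round(1),s['ee_rot'].round(1),'q',s['qpos'].round(1),'F',s['force'].round(1),'w',round(s['gripper_width'],1),'t',s['time_s'])
    print('grasp pt now',(s['ee_pos']+172*R0.apply([0,1,0])).round(1))
    open('q.txt','a').write(' '.join(map(str,list(s['qpos'])+list(s['ee_pos'])))+'\n')
E
python3 - <<'E'
from h import *
W=cloud('t0'); f=W
m=(f[...,2]>20)&(f[...,2]<38)&(np.hypot(*(f[...,:2]-[630,261]).transpose(2,0,1))<105)
mm=cv2.morphologyEx(m.astype(np.uint8),cv2.MORPH_OPEN,np.ones((5,5)))
n,l,st,ce=cv2.connectedComponentsWithStats(mm); i=1+st[1:,4].argmax(); p=f[l==i]; print('floor',cv2.minAreaRect(p[:,:2].astype(np.float32)),p.mean(0))
inc(*pose((512,-159,150),-17.2,35))
E
```

```text
floor ((626.3153686523438, 259.37969970703125), (172.2173309326172, 164.82240295410156), 7.28528356552124) [626.98257843 260.43806798  28.66638992]
turn [-0.96  -0.029 -0.017] shift [-562.2  156.2 -395.1] | now [187.8 543.3 404. ] [-90.    0.1  70.9] q [69.8 18.3 89.7  0.  72.  -1.1] F [ 0.   0.3 -0. ] w 91.2 t 0.1
grasp pt now [187.7 543.1 232. ]
```

>>> carry_out(
  increments=[
    [[-0.4,0,0],[-281,78,-198],0],
    [[-0.4,0,0],[-281,78,-198],0],
    [[-0.4,0,0],[-281,78,-198],0],
    [[-0.4,0,0],[-281,78,-198],0],
    [[-0.4,0,0],[-281,78,-198],0],
    [[-0.4,0,0],[-281,78,-198],0],
    [[-0.4,0,0],[-281,78,-198],0],
    [[-0.4,0,0],[-281,78,-198],0],
    [[-0.4,0,0],[-281,78,-198],0],
    [[-0.4,0,0],[-281,78,-198],0],
  ],
)

```text
time_s: 0.93
ee_pos: [282.4, 209.5, 325.4]
ee_rot: [-112.8, 0.3, 70.6]
force: [-0.6, 0.1, 0.4]
gripper_width: 91.4
```

Run:
```python
from h import *
inc(*pose((512,-159,150),-17.2,35))
```

```text
turn [-0.562 -0.027 -0.027] shift [-276.5  148.7 -152.2] | now [282.4 209.5 325.4] [-112.8    0.3   70.6] q [ 42.8   0.7 126.6 -28.9  45.5  -8.7] F [-0.6  0.1  0.4] w 91.4 t 0.9333
grasp pt now [345.1 186.7 166.9]
```

>>> carry_out(
  increments=[
    [[-0.562,-0.027,-0.027],[-276,149,-152],0],
    [[-0.562,-0.027,-0.027],[-276,149,-152],0],
    [[-0.562,-0.027,-0.027],[-276,149,-152],0],
    [[-0.562,-0.027,-0.027],[-276,149,-152],0],
    [[-0.562,-0.027,-0.027],[-276,149,-152],0],
    [[-0.562,-0.027,-0.027],[-276,149,-152],0],
    [[-0.562,-0.027,-0.027],[-276,149,-152],0],
    [[-0.562,-0.027,-0.027],[-276,149,-152],0],
    [[-0.562,-0.027,-0.027],[-276,149,-152],0],
    [[-0.562,-0.027,-0.027],[-276,149,-152],0],
  ],
)

```text
time_s: 1.77
ee_pos: [368.0, -80.3, 373.4]
ee_rot: [-142.9, -0.4, 73.2]
force: [14.1, 35.0, 2.7]
gripper_width: 91.4
```

Run:
```python
from h import *
inc(*pose((512,-159,150),-17.2,35))
shot('wrist','w1')
W=cloud('w1')
t=np.array([655,-203])
f=W; m=(f[...,2]>20)&(f[...,2]<110)&(np.hypot(f[...,0]-t[0],f[...,1]-t[1])<60)
p=f[m]; print(m.sum(), p.min(0),p.max(0)); 
q=p[p[:,2]>90]; print(len(q), cv2.minEnclosingCircle(q[:,:2].astype(np.float32)) if len(q)>5 else 0)
```

```text
turn [-0.037 -0.001  0.011] shift [-33.7  90.8  87.5] | now [368.  -80.3 373.4] [-142.9   -0.4   73.2] q [-13.   -5.7 132.2 -77.    2.8 -10.4] F [14.1 35.   2.7] w 91.4 t 1.7667
grasp pt now [ 499.6 -119.1  269.7]
3155 [ 626.06526949 -233.53111929   20.1134949 ] [ 689.48801917 -170.4062429    95.6430647 ]
471 ((657.900390625, -202.15821838378906), 32.420013427734375)
```

View pics/w1.png

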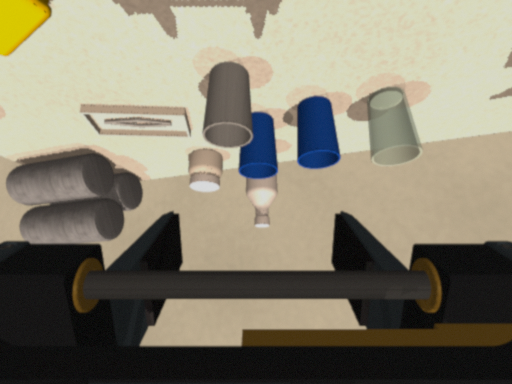

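```bash
cat > kin.py <<'E'
from h import *
def rows(q):
    q=np.radians(q); Z=lambda a:R.from_euler('z',a); Y=lambda a:R.from_euler('y',a)
    A=Z(q[0]);B=A*Y(q[1]);C=B*Y(q[2]);D=C*Z(q[3])*Y(q[4]); T=D*Z(q[5])
    return np.stack([A.apply([1,0,0]),[0,0,1.],B.apply([0,0,1]),C.apply([1,0,0]),C.apply([0,0,1]),D.apply([0,0,1])],1),T
D=np.loadtxt('q.txt')
A=np.vstack([rows(d[:6])[0] for d in D]); b=np.hstack([d[6:] for d in D])
E
python3 - <<'E'
from kin import *
x,res,rk,sv=np.linalg.lstsq(A,b,rcond=None); print(x.round(1),rk,sv.round(3)); print((A@x-b).round(2))
# tool-frame offset: R_tool = T*C
s=env.state(); T=rows(s['qpos'])[1]; print((T.inv()*R.from_euler('xyz',s['ee_rot'],degrees=True)).as_matrix().round(3))
E
```

```text
[ 60.4 345.6 461.9 133.6 431.7 118.9] 6 [3.34  2.494 0.703 0.319 0.165 0.026]
[ 10.78  -4.     0.19   1.75  -1.86   4.12  -2.29 -10.01  -4.31]
[[-1.  0.  0.]
 [ 0. -0.  1.]
 [ 0.  1.  0.]]
```

```bash
sed -i "s/return np.stack(\[A.apply(\[1,0,0\])/return np.stack([A.apply([0,1,0]),A.apply([1,0,0])/" kin.py
python3 - <<'E'
from kin import *
x,res,rk,sv=np.linalg.lstsq(A,b,rcond=None); print(x.round(1),rk,sv.round(3)); print((A@x-b).round(2))
E
```

```text
[ 11.5  -0.  140.3 591.8  25.2 417.  144.9] 7 [3.341 2.494 1.743 0.676 0.31  0.161 0.024]
[-0. -0. -0.  0. -0. -0. -0. -0. -0.]
```

```bash
cat >> kin.py <<'E'
from scipy.optimize import least_squares
X=np.array([11.5,0,140.3,591.8,25.2,417,144.9]); MT=R.from_matrix([[-1,0,0],[0,0,1],[0,1,0]])
lo=np.array([-178,-48.3,12.3,-77,2.8,-146.5])+1; hi=np.array([178,115.4,149.7,257,150.4,146.5])-1
def fk(q): a,T=rows(q); return T*MT,a@X
def ik(Rt,pt,seeds):
    best=None
    for s in seeds:
        def e(q): r,p=fk(q); return np.r_[(p-pt)/10,(Rt.inv()*r).as_rotvec()*20]
        o=least_squares(e,np.clip(s,lo+.1,hi-.1),bounds=(lo,hi),max_nfev=60,x_scale=10.)
        if best is None or o.cost<best.cost: best=o
        if o.cost<1e-3: break
    return best.x,best.cost
E
cat > plan.py <<'E'
from kin import *
b=lambda p:np.degrees(np.arctan2(p[1],p[0]))
def seeds(p,q6s=(-90,0,90)): return [[b(p),20,100,q4,60,q6] for q4 in (0,180) for q6 in q6s]
G=(658,-202,55);P=(506,-56,62);T=(627,260)
for be in (30,40,50,60,70):
    for rl in (0,180):
      for daz in (-40,0,40):
        g=ik(*pose(G,b(G)+daz,be,rl),seeds(G)); 
        for d2 in (-60,-30,0,30,60):
            p=ik(*pose(P,b(P)+d2,be,rl),[g[0]]+seeds(P))
            if g[1]<1e-2 and p[1]<1e-2: print(be,rl,daz,d2,g[0].round(),p[0].round())
E
time python3 plan.py
```

```text
30 0 -40 -30 [  2.  38. 118. 254.  50.  64.] [ 18.  33. 146. 235.  59.  89.]
30 0 -40 30 [  2.  38. 118. 254.  50.  64.] [-35.  33. 146. 120.  59.  91.]
30 0 -40 60 [  2.  38. 118. 254.  50.  64.] [-40.  35. 127.  76.  63. 110.]
30 0 0 -30 [-19.  35. 131. 178.  46.  91.] [ 18.  33. 146. 235.  59.  89.]
30 0 0 30 [-19.  35. 131. 178.  46.  91.] [-35.  33. 146. 120.  59.  91.]
30 0 0 60 [-19.  35. 131. 178.  46.  91.] [-40.  35. 127.  76.  63. 110.]
30 0 40 -30 [-39.  38. 118. 103.  51. 117.] [ 18.  33. 146. 235.  59.  89.]
30 0 40 30 [-39.  38. 118. 103.  51. 117.] [-35.  33. 146. 120.  59.  91.]
30 0 40 60 [-39.  38. 118. 103.  51. 117.] [-40.  35. 127.  76.  63. 110.]
30 180 -40 -30 [   2.   38.  118.  254.   50. -116.] [ 18.  33. 146. 235.  59. -91.]
30 180 -40 30 [   2.   38.  118.  254.   50. -116.] [-35.  33. 146. 120.  59. -89.]
30 180 -40 60 [   2.   38.  118.  254.   50. -116.] [-40.  35. 127.  76.  63. -70.]
30 180 0 -30 [-19.  35. 131. 178.  46. -89.] [ 18.  33. 146. 235.  59. -91.]
30 180 0 30 [-19.  35. 131. 178.  46. -89.] [-35.  33. 146. 120.  59. -89.]
30 180 0 60 [-19
[... 3936 characters left out ...]
103.   1.  27. -92.] [  4.  21. 118. -32.  38.   5.]
70 0 0 -30 [-18.  30. 103.   1.  27. -92.] [ -0.  18. 124. -29.  24. -29.]
70 0 0 0 [-18.  30. 103.   1.  27. -92.] [ -8.  17. 126.   2.  17. -93.]
70 180 0 0 [-18.  30. 103.   1.  27.  88.] [ -8.  17. 126.   2.  17.  87.]
70 180 0 30 [-18.  30. 103.   1.  27.  88.] [-15.  18. 124.  30.  25.  25.]
70 180 0 60 [-18.  30. 103.   1.  27.  88.] [-19.  21. 118.  31.  39.  -7.]
70 180 40 0 [-25.  32.  99.  24.  38.  25.] [ -8.  17. 126.   2.  17.  87.]
70 180 40 30 [-25.  32.  99.  24.  38.  25.] [-15.  18. 124.  30.  25.  25.]
70 180 40 60 [-25.  32.  99.  24.  38.  25.] [-19.  21. 118.  31.  39.  -7.]
real	0m26.907s
user	0m26.735s
sys	0m0.130s
```

```bash
cat > pour.py <<'E'
from kin import *
b=lambda p:np.degrees(np.arctan2(p[1],p[0])); G=(658,-202,55); T=np.array([627,260])
best=[]
for be in (40,):
  for daz in (20,40):
    Rg,pg=pose(G,b(G)+daz,be,180); qg,cg=ik(Rg,pg,[[-36,34,115,91,41,-48],[-30,34,120,120,40,-60]]); print(be,daz,qg.round(),cg)
    c=Rg.inv().apply([0,0,1])
    box=np.array([[x,y,z] for x in(-89,89) for y in(-172,-60) for z in(-38,38)]+[[x,y,z] for x in(-59,59) for y in(-60,19) for z in(-16,16)])
    for az in range(-30,121,30):
      for bp in (0,20,40):
        for ph in range(-180,180,20):
          Rt,_=pose((0,0,0),az,bp,180+ph); a=Rt.apply(c); t=np.degrees(np.arccos(a[2]))
          if not 112<t<140: continue
          h=a[:2]/np.hypot(*a[:2])
          rim=40*a; low=rim[2]-32*np.sin(np.radians(t))
          z=max(95-Rt.apply(box)[:,2].min(),92-low)
          g=np.r_[T-20*h-rim[:2],z]
          if z>190: continue
          q,cst=ik(Rt,g-172*Rt.apply([0,1,0]),[qg])
          if cst<1e-2: best.append((np.abs(q-qg)[1:].max()+.5*(z+low-92),be,daz,az,bp,ph,round(t),g.round(),(z+low).round(),h.round(1),q.round()))
best.sort(key=lambda r:r[0])
for r in best[:14]: print(*r)
E
time python3 pour.py
```

```text
40 20 [-29.  31. 123. 127.  30. -63.] 2.5820951989986206e-22
40 40 [-36.  34. 115.  91.  41. -48.] 1.3148616471683207e-28
115.57510009605475 40 20 0 20 160 117 [680. 276. 139.] 92.0 [-1.  -0.3] [ 34.  33. 123. 223.  51.  52.]
119.05231148489133 40 40 30 0 140 126 [647. 308. 181.] 132.0 [-0.4 -0.9] [ 20.  39. 134. 170.  83.  51.]
123.06361490593187 40 40 30 20 160 117 [665. 301. 139.] 92.0 [-0.7 -0.7] [ 19.  31. 128. 166.  49.  75.]
124.53619874276232 40 20 0 0 140 126 [669. 292. 181.] 132.0 [-0.8 -0.6] [ 38.  40. 126. 219.  79.  41.]
127.88979334566372 40 40 30 0 160 136 [656. 298. 161.] 110.0 [-0.6 -0.8] [ 18.  42. 133. 168.  85.  71.]
130.05201265035095 40 40 60 0 140 126 [620. 312. 181.] 132.0 [ 0.1 -1. ] [  3.  40. 125. 122.  82.  62.]
132.2182163208716 40 40 0 20 160 117 [680. 276. 139.] 92.0 [-1.  -0.3] [ 34.  33. 123. 223.  51.  52.]
134.37991185719085 40 20 30 0 140 126 [647. 308. 181.] 132.0 [-0.4 -0.9] [ 20.  39. 134. 170.  83.  51.]
135.03824359523276 40 40 0 0 160 136 [671. 278. 161.] 110.0 [-0.9 -0.4] [ 37.  43. 127. 217.  82.  64.]
136.09057136527403 40 20 0 0 160 136 [671. 278. 161.] 110.0 [-0.9 -0.4] [ 37.  43. 127. 217.  82.  64.]
137.62699467852073 40 20 -30 0 160 136 [674. 253. 161.] 110.0 [-1.   0.1] [ 45.  46. 110. 256.  84.  46.]
138.28074958554598 40 40 60 0 160 136 [634. 307. 161.] 110.0 [-0.1 -1. ] [  3.  43. 124. 122.  83.  81.]
138.39121527825043 40 20 30 20 160 117 [665. 301. 139.] 92.0 [-0.7 -0.7] [ 19.  31. 128. 166.  49.  75.]
143.21739371810745 40 20 30 0 160 136 [656. 298. 161.] 110.0 [-0.6 -0.8] [ 18.  42. 133. 168.  85.  71.]pour.py:12: RuntimeWarning: invalid value encountered in arccos
  Rt,_=pose((0,0,0),az,bp,180+ph); a=Rt.apply(c); t=np.degrees(np.arccos(a[2]))

real	0m6.218s
user	0m5.027s
sys	0m0.186s
```

```bash
cat >> kin.py <<'E'
from scipy.spatial.transform import Slerp
def sim(q,wps,show=1):
    for n,(Rt,pt) in wps:
        R0,p0=fk(q); ang=np.degrees((R0.inv()*Rt).magnitude()); k=int(np.ceil(max(ang/7,np.linalg.norm(pt-p0)/40,1)))
        S=Slerp([0,1],R.concatenate([R0,Rt])); mx=0;cm=0
        for i in range(1,k+1):
            q2,c=ik(S(i/k),p0+(pt-p0)*i/k,[q]); mx=max(mx,np.abs(q2-q).max()); cm=max(cm,c); q=q2
        print(n,'k',k,'ang',ang.round(),'maxstep',mx.round(),'cost',round(cm,4),q.round())
    return q
E
cat > path.py <<'E'
from kin import *
W=[('up',pose((500,-130,200),73-90,80)),
('tw1',pose((520,-150,200),-80,85,90)),
('tw2',pose((540,-200,200),23,75,180)),
('pre',pose((576,-237,100),23,40,180)),
('grasp',pose((658,-202,55),23,40,180)),
('lift',pose((640,-200,210),23,40,180)),
('mid',pose((600,50,230),28,40,180)),
('hover',pose((655,300,190),30,40,180)),
('p1',pose((655,300,170),30,30,180+60)),
('p2',pose((660,300,150),30,20,180+110)),
('p3',pose((660,300,150),30,15,180+160)),
('u1',pose((660,300,170),30,25,180+90)),
('u2',pose((650,280,200),30,40,180)),
('h2',pose((506,-56,120),45,40,180)),
('pl',pose((506,-56,62),45,40,180)),
('back',pose((430,-132,80),45,40,180))]
if __name__=='__main__': sim(env.state()['qpos'],W)
E
python3 path.py
```

```text
up k 7 ang 43.0 maxstep 62.0 cost 0.0 [-16.  10. 107.  -0.  53. -89.]
tw1 k 22 ang 153.0 maxstep 8.0 cost 0.0 [-15.  16.  99.  -5.  64.  68.]
tw2 k 3 ang 21.0 maxstep 13.0 cost 0.0 [-28.  15. 101.  14.  55.  32.]
pre k 5 ang 35.0 maxstep 18.0 cost 0.0 [-45.  28. 119.  81.  46. -44.]
grasp k 3 ang 0.0 maxstep 4.0 cost 0.0 [-36.  34. 115.  91.  41. -48.]
lift k 4 ang 0.0 maxstep 7.0 cost 0.0 [-37.  20. 109.  69.  45. -19.]
mid k 7 ang 5.0 maxstep 4.0 cost 0.0 [-11.   9. 122.  78.  30. -14.]
hover k 7 ang 2.0 maxstep 7.0 cost 0.0 [ 21.  19. 114. 113.   8. -30.]
p1 k 9 ang 61.0 maxstep 10.0 cost 0.0 [ 20.  23. 122. 160.  26. -17.]
p2 k 8 ang 51.0 maxstep 6.0 cost 0.0 [ 19.  30. 128. 166.  48.  26.]
p3 k 8 ang 50.0 maxstep 6.0 cost 0.0 [ 19.  33. 130. 167.  58.  74.]
u1 k 11 ang 71.0 maxstep 6.0 cost 0.0 [ 19.  25. 125. 163.  35.   9.]
u2 k 13 ang 91.0 maxstep 9.0 cost 0.0 [ 18.  17. 115. 103.   9. -21.]
h2 k 10 ang 15.0 maxstep 6.0 cost 0.0 [-36.  21. 128.  73.  52. -50.]
pl k 2 ang 0.0 maxstep 6.0 cost 0.0 [-36.  28. 131.  81.  50. -62.]
back k 3 ang 0.0 maxstep 5.0 cost 0.0 [-51.  25. 131.  66.  56. -61.]
```

Run:
```python
from h import *
inc(*pose((500,-130,200),-17,80))
```

```text
turn [ 0.745 -0.006 -0.   ] shift [ -5.3  89.1 -64. ] | now [368.3 -83.6 372.4] [-142.7   -0.2   72.7] q [-13.4  -5.5 132.2 -77.    3.1 -10.5] F [ 0.9  0.6 -0.5] w 91.3 t 1.8167
grasp pt now [ 499.  -124.   268.2]
```

>>> carry_out(
  increments=[
    [[0.745,0,0],[-5,89,-64],0],
    [[0.745,0,0],[-5,89,-64],0],
    [[0.745,0,0],[-5,89,-64],0],
    [[0.745,0,0],[-5,89,-64],0],
    [[0.745,0,0],[-5,89,-64],0],
    [[0.745,0,0],[-5,89,-64],0],
    [[0.745,0,0],[-5,89,-64],0],
    [[0.745,0,0],[-5,89,-64],0],
    [[0.745,0,0],[-5,89,-64],0],
    [[0.745,0,0],[-5,89,-64],0],
  ],
)

```text
time_s: 2.65
ee_pos: [472.2, -113.6, 369.3]
ee_rot: [-99.7, -0.6, 73.5]
force: [-0.4, -1.0, -0.5]
gripper_width: 91.3
```

Run:
```python
from h import *
inc(*pose((540,-200,200),23,75,180))
```

```text
turn [ 0.177  2.458 -0.109] shift [-92.   11.5 -54. ] | now [ 472.2 -113.6  369.3] [-99.7  -0.6  73.5] q [-15.    9.8 107.1   0.4  53.3 -88.6] F [-0.4 -1.  -0.5] w 91.3 t 2.65
grasp pt now [ 500.5 -120.2  199.8]
```

>>> carry_out(
  increments=[
    [[0.177,2.458,-0.109],[-92,11,-54],0],
    [[0.177,2.458,-0.109],[-92,11,-54],0],
    [[0.177,2.458,-0.109],[-92,11,-54],0],
    [[0.177,2.458,-0.109],[-92,11,-54],0],
    [[0.177,2.458,-0.109],[-92,11,-54],0],
    [[0.177,2.458,-0.109],[-92,11,-54],0],
    [[0.177,2.458,-0.109],[-92,11,-54],0],
    [[0.177,2.458,-0.109],[-92,11,-54],0],
    [[0.177,2.458,-0.109],[-92,11,-54],0],
    [[0.177,2.458,-0.109],[-92,11,-54],0],
  ],
)

```text
time_s: 3.48
ee_pos: [498.6, -217.5, 366.8]
ee_rot: [-87.0, -9.2, 1.9]
force: [0.3, 0.1, 0.2]
gripper_width: 91.2
```

Run:
```python
from h import *
inc(*pose((540,-200,200),23,75,180))
```

```text
turn [ 0.087  1.207 -0.048] shift [0.3 0.7 0.1] | now [ 498.6 -217.5  366.8] [-87.   -9.2   1.9] q [-26.6  15.7  99.5   8.3  58.3 -32.7] F [0.3 0.1 0.2] w 91.2 t 3.4833
grasp pt now [ 525.9 -207.7  197.2]
```

>>> carry_out(
  increments=[
    [[0.087,1.207,-0.048],[0,0,0],0],
    [[0.087,1.207,-0.048],[0,0,0],0],
    [[0.087,1.207,-0.048],[0,0,0],0],
    [[0.087,1.207,-0.048],[0,0,0],0],
    [[0.087,1.207,-0.048],[0,0,0],0],
    [[0.087,1.207,-0.048],[0,0,0],0],
    [[0.087,1.207,-0.048],[0,0,0],0],
    [[0.087,1.207,-0.048],[0,0,0],0],
    [[0.087,1.207,-0.048],[0,0,0],0],
    [[0.087,1.207,-0.048],[0,0,0],0],
  ],
)

```text
time_s: 4.32
ee_pos: [498.6, -217.5, 366.8]
ee_rot: [-75.0, -0.0, -67.0]
force: [0.5, 0.2, 0.1]
gripper_width: 91.1
```

Run:
```python
from h import *
inc(*pose((576,-237,100),23,40,180))
```

```text
turn [ 0.61  0.   -0.  ] shift [  48.1  133.2 -106.3] | now [ 498.6 -217.5  366.8] [-75.  -0. -67.] q [-27.9  15.1 100.8  14.1  55.3  31.9] F [0.5 0.2 0.1] w 91.1 t 4.3167
grasp pt now [ 539.7 -200.1  200.7]
```

>>> carry_out(
  increments=[
    [[0.61,0,0],[48,133,-106],0],
    [[0.61,0,0],[48,133,-106],0],
    [[0.61,0,0],[48,133,-106],0],
    [[0.61,0,0],[48,133,-106],0],
    [[0.61,0,0],[48,133,-106],0],
    [[0.61,0,0],[48,133,-106],0],
    [[0.61,0,0],[48,133,-106],0],
    [[0.61,0,0],[48,133,-106],0],
  ],
)

```text
time_s: 4.98
ee_pos: [453.9, -289.8, 208.1]
ee_rot: [-40.0, 0.1, -66.9]
force: [-0.4, 0.8, 0.4]
gripper_width: 91.3
```

Run:
```python
from h import *
inc(*pose((658,-202,55),23,40,180))
shot('wrist','w2'); W=cloud('w2'); f=W
m=(f[...,2]>20)&(f[...,2]<110)&(np.hypot(f[...,0]-658,f[...,1]+202)<50)
p=f[m]; print(len(p)); 
for a,b in((20,35),(45,65),(90,99)):
    q=p[(p[:,2]>a)&(p[:,2]<b)]; print(a,len(q), q.min(0).round() if len(q) else 0,q.max(0).round() if len(q) else 0, cv2.minEnclosingCircle(q[:,:2].astype(np.float32)) if len(q)>5 else 0)
```

```text
turn [ 0.    -0.    -0.003] shift [-0.8 96.6 25.5] | now [ 453.9 -289.8  208.1] [-40.    0.1 -66.9] q [-44.8  27.9 118.8  80.9  46.  -44.7] F [-0.4  0.8  0.4] w 91.3 t 4.9833
grasp pt now [ 575.  -237.9   97.5]
7884
20 641 [ 630. -231.   20.] [ 685. -179.   35.] ((657.4595336914062, -202.6796112060547), 28.15098762512207)
45 1814 [ 628. -232.   45.] [ 687. -175.   65.] ((657.6419677734375, -202.7053985595703), 29.88375473022461)
90 1537 [ 626. -234.   90.] [ 690. -170.   96.] ((658.5072021484375, -202.23062133789062), 32.42216873168945)
```

View pics/w2.png

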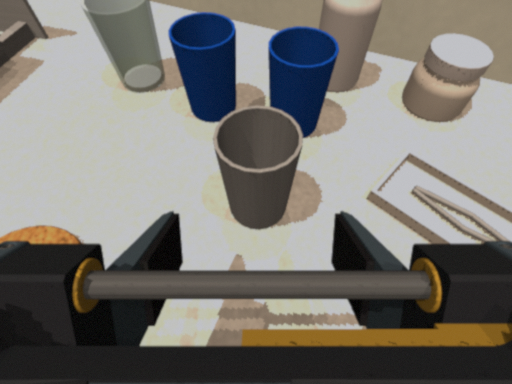

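>>> carry_out(
  increments=[
    [[0,0,0],[0,32,8],0],
    [[0,0,0],[-1,64,17],0],
    [[0,0,0],[-1,96,25],0],
    [[0,0,0],[-1,96,25],0],
    [[0,0,0],[-1,96,25],0],
    [[0,0,0],[-1,96,25],1],
    [[0,0,0],[-1,96,25],1],
    [[0,0,0],[-1,96,25],1],
    [[0,0,0],[-1,96,25],1],
    [[0,0,0],[-1,96,25],1],
  ],
  force=35,
)

```text
time_s: 5.87
ee_pos: [536.1, -253.9, 169.1]
ee_rot: [-40.0, -0.2, -66.8]
force: [0.4, -1.8, 0.6]
gripper_width: 60.7
```

Run:
```python
from h import *
inc(*pose((640,-200,215),23,40,180))
```

```text
turn [ 0.     0.004 -0.001] shift [  -8.6 -112.1  110.2] | now [ 536.1 -253.9  169.1] [-40.   -0.2 -66.8] q [-35.7  33.9 114.7  90.4  40.9 -47.3] F [ 0.4 -1.8  0.6] w 60.7 t 5.8667
grasp pt now [ 657.2 -202.3   58.5]
```

>>> carry_out(
  increments=[
    [[0,0,0],[0,0,0],1],
    [[0,0,0],[0,0,0],1],
    [[0,0,0],[0,0,0],1],
    [[0,0,0],[0,-10,10],1],
    [[0,0,0],[-2,-28,28],1],
    [[0,0,0],[-3,-46,46],1],
    [[0,0,0],[-5,-64,64],1],
    [[0,0,0],[-7,-82,82],1],
    [[0,0,0],[-8,-100,99],1],
    [[0,0,0],[-8,-112,110],1],
  ],
)

```text
time_s: 6.7
ee_pos: [518.8, -251.1, 326.3]
ee_rot: [-40.1, -0.2, -66.7]
force: [0.2, -0.0, -2.2]
gripper_width: 60.5
```

Run:
```python
from h import *
inc(*pose((600,50,230),28,40,180))
```

```text
turn [ 0.002 -0.05   0.064] shift [-233.6   38.2   51.7] | now [ 518.8 -251.1  326.3] [-40.1  -0.2 -66.7] q [-36.5  19.6 108.7  68.   45.4 -18.1] F [ 0.2 -0.  -2.2] w 60.5 t 6.7
grasp pt now [ 639.8 -199.3  215.5]
```

>>> carry_out(
  increments=[
    [[0,-0.003,0.003],[-12,2,3],1],
    [[0,-0.008,0.01],[-36,6,8],1],
    [[0,-0.014,0.018],[-63,10,14],1],
    [[0,-0.02,0.025],[-92,15,20],1],
    [[0,-0.026,0.033],[-121,20,27],1],
    [[0,-0.032,0.041],[-150,25,33],1],
    [[0,-0.038,0.049],[-179,29,40],1],
    [[0,-0.044,0.056],[-206,34,46],1],
    [[0,-0.048,0.061],[-225,37,50],1],
    [[0,-0.05,0.064],[-234,38,52],1],
  ],
)

```text
time_s: 7.53
ee_pos: [482.4, -8.9, 337.6]
ee_rot: [-40.3, 0.2, -61.8]
force: [-0.8, -0.5, -3.1]
gripper_width: 59.7
```

Run:
```python
from h import *
inc(*pose((655,300,190),30,40,180))
```

```text
turn [ 0.005 -0.023  0.021] shift [-186.3  151.4   78.8] | now [482.4  -8.9 337.6] [-40.3   0.2 -61.8] q [-10.8   9.  122.2  78.6  29.4 -14.4] F [-0.8 -0.5 -3.1] w 59.7 t 7.5333
grasp pt now [597.8  53.6 226.4]
```

>>> carry_out(
  increments=[
    [[0,-0.002,0.001],[-9,8,4],1],
    [[0,-0.004,0.004],[-30,24,13],1],
    [[0,-0.007,0.006],[-54,44,23],1],
    [[0,-0.009,0.009],[-78,63,33],1],
    [[0,-0.012,0.011],[-102,83,43],1],
    [[0,-0.015,0.014],[-126,102,53],1],
    [[0,-0.018,0.016],[-148,120,63],1],
    [[0,-0.02,0.019],[-168,136,71],1],
    [[0,-0.022,0.02],[-181,147,76],1],
    [[0.005,-0.023,0.021],[-186,151,79],1],
  ],
)

```text
time_s: 8.37
ee_pos: [543.9, 232.7, 300.6]
ee_rot: [-40.0, -0.2, -60.1]
force: [-0.1, 0.4, -1.7]
gripper_width: 59.9
```

```bash
cat > chk.py <<'E'
from kin import *
from path import W
d=dict(W)
E
python3 - <<'E'
from kin import *
inc(*pose((655,300,170),30,30,240))
a=shot('wrist','w3'); b=shot('top','t3')
W=cloud('w3'); m=(np.linalg.norm(W-env.state()['ee_pos'],axis=2)<300)
p=W[m]; s=env.state(); R0=R.from_euler('xyz',s['ee_rot'],degrees=True)
q=p[(np.hypot(p[:,0]-655,p[:,1]-300)<40)]; print(len(q),q.min(0).round(),q.max(0).round())
top=q[q[:,2]>q[:,2].max()-6]; print('rim',cv2.minEnclosingCircle(top[:,:2].astype(np.float32)))
cv2.imwrite('pics/b3.png',np.hstack([cv2.resize(a['frame'],(400,300)),cv2.resize(b['frame'],(400,300))]))
E
```

```text
turn [0.157 1.045 0.095] shift [ -2.8  14.  -46.4] | now [543.9 232.7 300.6] [-40.   -0.2 -60.1] q [ 20.3  19.3 114.1 112.6   7.8 -29.1] F [-0.1  0.4 -1.7] w 59.9 t 8.3667
grasp pt now [658.3 298.  190. ]
20212 [615. 260.  28.] [691. 340. 265.]
rim ((631.4569091796875, 290.6751403808594), 30.85564422607422)
```

View pics/b3.png

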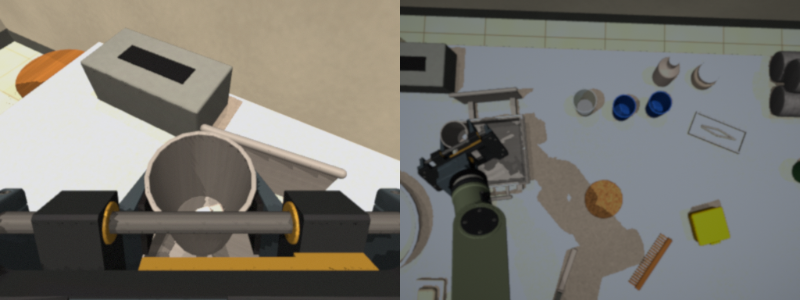

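Run:
```python
from kin import *
W=cloud('w3')
for u,v in((190,224),(256,171),(320,224),(210,192),(302,192)):
    w=W[v-3:v+4,u-3:u+4].reshape(-1,3); w=w[w[:,2]<300]; print((u,v),w[w[:,2].argmax()].round(1))
x=sim(env.state()['qpos'],[('p1',pose((655,300,170),30,30,240)),('p2',pose((660,300,150),30,20,290)),('p3',pose((660,300,150),30,15,340)),('p4',pose((660,300,155),30,5,340))])
c=pose((0,0,0),23,40,180)[0].inv().apply([0,0,1])
for bp,ph in((30,60),(20,110),(15,160),(5,160)): print(bp,ph,pose((0,0,0),30,bp,180+ph)[0].apply(c).round(2))
```

```text
(190, 224) [642.9 324.8 227.1]
(256, 171) [685.9 313.5 227.5]
(320, 224) [672.  273.4 228. ]
(210, 192) [663.2 328.3 227.2]
(302, 192) [686.2 289.1 226.8]
p1 k 9 ang 61.0 maxstep 10.0 cost 0.0 [ 20.  23. 122. 160.  26. -17.]
p2 k 8 ang 51.0 maxstep 6.0 cost 0.0 [ 19.  30. 128. 166.  48.  26.]
p3 k 8 ang 50.0 maxstep 6.0 cost 0.0 [ 19.  33. 130. 167.  58.  74.]
p4 k 2 ang 10.0 maxstep 9.0 cost 0.0 [ 19.  39. 132. 168.  77.  72.]
30 60 [ 0.02 -0.76  0.65]
20 110 [-0.24 -0.97 -0.03]
15 160 [-0.57 -0.63 -0.53]
5 160 [-0.48 -0.58 -0.66]
```

>>> carry_out(
  increments=[
    [[0.008,0.05,0.005],[0,1,-3],1],
    [[0.024,0.16,0.015],[0,2,-7],1],
    [[0.04,0.27,0.025],[-1,4,-12],1],
    [[0.056,0.38,0.035],[-1,5,-17],1],
    [[0.073,0.49,0.045],[-1,7,-22],1],
    [[0.09,0.6,0.055],[-2,8,-27],1],
    [[0.106,0.71,0.065],[-2,10,-32],1],
    [[0.123,0.82,0.075],[-2,11,-37],1],
    [[0.14,0.93,0.085],[-3,13,-42],1],
    [[0.157,1.045,0.095],[-3,14,-46],1],
  ],
)

```text
time_s: 9.3
ee_pos: [525.9, 222.4, 257.3]
ee_rot: [-49.3, 48.8, -101.5]
force: [0.4, 0.8, -2.7]
gripper_width: 60.3
```

Run:
```python
from h import *
inc(*pose((655,302,150),30,20,290))
```

```text
turn [0.01  0.864 0.179] shift [ 38.6  15.6 -27.1] | now [525.9 222.4 257.3] [ -49.3   48.8 -101.5] q [ 19.5  22.7 122.4 159.7  26.2 -16.5] F [ 0.4  0.8 -2.7] w 60.3 t 9.3
grasp pt now [655.3 296.2 171.4]
```

>>> carry_out(
  increments=[
    [[0.001,0.086,0.018],[4,2,-3],1],
    [[0.002,0.173,0.036],[8,3,-5],1],
    [[0.003,0.26,0.054],[12,5,-8],1],
    [[0.004,0.346,0.072],[15,6,-11],1],
    [[0.005,0.432,0.09],[19,8,-14],1],
    [[0.006,0.518,0.107],[23,9,-16],1],
    [[0.007,0.605,0.125],[27,11,-19],1],
    [[0.008,0.69,0.143],[31,12,-22],1],
    [[0.009,0.778,0.161],[35,14,-24],1],
    [[0.01,0.864,0.179],[39,16,-27],1],
  ],
)

```text
time_s: 10.13
ee_pos: [516.0, 221.1, 208.8]
ee_rot: [-133.3, 62.0, 163.3]
force: [-0.3, 0.7, -2.4]
gripper_width: 60.1
```

Run:
```python
from h import *
inc(*pose((655,302,150),30,15,340))
```

```text
turn [-0.062  0.873  0.065] shift [14.5 -0.1  4.7] | now [516.  221.1 208.8] [-133.3   62.   163.3] q [ 19.4  29.7 128.3 166.6  48.5  25.3] F [-0.3  0.7 -2.4] w 60.1 t 10.1333
grasp pt now [655.8 302.2 150.1]
```

>>> carry_out(
  increments=[
    [[-0.005,0.07,0.005],[1,0,0],1],
    [[-0.01,0.14,0.01],[2,0,1],1],
    [[-0.015,0.21,0.015],[3,0,1],1],
    [[-0.02,0.28,0.02],[5,0,2],1],
    [[-0.025,0.35,0.026],[6,0,2],1],
    [[-0.032,0.45,0.033],[7,0,2],1],
    [[-0.039,0.55,0.04],[9,0,3],1],
    [[-0.046,0.65,0.048],[11,0,3],1],
    [[-0.054,0.76,0.056],[13,0,4],1],
    [[-0.062,0.873,0.065],[14,0,5],1],
  ],
)

```text
time_s: 10.97
ee_pos: [511.6, 218.7, 194.9]
ee_rot: [-164.1, 19.2, 125.4]
force: [-0.1, 0.4, -2.7]
gripper_width: 60.4
```

>>> carry_out(
  increments=[
    [[0,0,0],[0,0,0],1],
    [[0,0,0],[0,0,0],1],
    [[0,0,0],[0,0,0],1],
    [[0,0,0],[0,0,0],1],
    [[0,0,0],[0,0,0],1],
    [[0,0,0],[0,0,0],1],
  ],
)

```text
time_s: 11.47
ee_pos: [512.1, 219.8, 196.0]
ee_rot: [-164.3, 19.6, 125.5]
force: [0.1, -0.2, -1.6]
gripper_width: 60.4
```

Run:
```python
from h import *
inc(*pose((655,302,160),30,5,345))
a=shot('scene','s5'); b=shot('top','t5')
cv2.imwrite('pics/b5.png',np.hstack([cv2.resize(a['frame'][110:240,230:400],(400,306)),cv2.resize(b['frame'][100:270,30:220],(342,306))]))
```

```text
turn [-0.162  0.092  0.053] shift [ 7.4 -0.9 20.7] | now [512.1 219.8 196. ] [-164.3   19.6  125.5] q [ 19.4  32.6 130.2 167.8  58.3  73.4] F [ 0.1 -0.2 -1.6] w 60.4 t 11.4667
grasp pt now [656.  303.1 152.1]
```

View pics/b5.png

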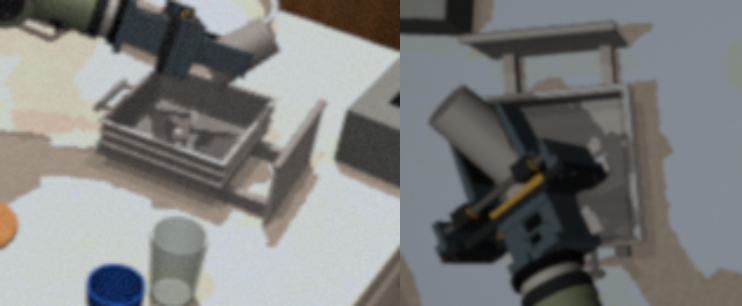

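>>> carry_out(
  increments=[
    [[-0.08,0.045,0.025],[4,0,10],1],
    [[-0.162,0.092,0.053],[7,-1,21],1],
    [[-0.162,0.092,0.053],[7,-1,21],1],
    [[-0.162,0.092,0.053],[7,-1,21],1],
    [[-0.162,0.092,0.053],[7,-1,21],1],
    [[-0.162,0.092,0.053],[7,-1,21],1],
    [[-0.162,0.092,0.053],[7,-1,21],1],
    [[-0.162,0.092,0.053],[7,-1,21],1],
  ],
)

```text
time_s: 12.23
ee_pos: [506.9, 216.0, 175.7]
ee_rot: [-174.9, 14.9, 121.3]
force: [-0.5, 0.6, -0.7]
gripper_width: 60.1
```

Run:
```python
from kin import *
inc(*pose((655,302,190),30,25,270))
x=sim(env.state()['qpos'],[('u1',pose((655,302,190),30,25,270)),('u2',pose((640,290,205),30,40,180)),('mid',pose((590,120,200),35,40,180)),('h2',pose((506,-56,120),45,40,180))])
```

```text
turn [ 0.229 -1.295 -0.298] shift [-22.4   7.8 -85.1] | now [506.9 216.  175.7] [-174.9   14.9  121.3] q [ 19.   38.4 132.6 168.7  76.2  76.8] F [-0.5  0.6 -0.7] w 60.1 t 12.2333
grasp pt now [655.3 301.7 160.9]
u1 k 12 ang 77.0 maxstep 7.0 cost 0.0 [ 20.  23. 124. 163.  33.  10.]
u2 k 13 ang 91.0 maxstep 9.0 cost 0.0 [ 20.  17. 116. 103.   8. -19.]
mid k 5 ang 5.0 maxstep 5.0 cost 0.0 [ -4.  12. 124.  87.  29. -25.]
h2 k 6 ang 10.0 maxstep 5.0 cost 0.0 [-36.  21. 128.  73.  52. -50.]
```

>>> carry_out(
  increments=[
    [[0.023,-0.12,-0.028],[-3,1,-14],1],
    [[0.045,-0.24,-0.056],[-6,2,-28],1],
    [[0.065,-0.36,-0.084],[-9,3,-40],1],
    [[0.087,-0.48,-0.112],[-12,4,-50],1],
    [[0.107,-0.6,-0.14],[-15,5,-60],1],
    [[0.127,-0.72,-0.168],[-17,6,-68],1],
    [[0.15,-0.84,-0.195],[-19,7,-75],1],
    [[0.17,-0.96,-0.222],[-21,8,-80],1],
    [[0.19,-1.08,-0.25],[-22,8,-85],1],
    [[0.212,-1.2,-0.277],[-22,8,-85],1],
  ],
)

```text
time_s: 13.07
ee_pos: [520.0, 224.3, 263.4]
ee_rot: [-102.3, 65.7, -162.4]
force: [-0.1, -0.5, -1.8]
gripper_width: 60.3
```

Run:
```python
from h import *
inc(*pose((640,290,205),30,40,180))
```

```text
turn [-0.203 -1.645 -0.247] shift [-49.8 -16.4  -1.6] | now [520.  224.3 263.4] [-102.3   65.7 -162.4] q [ 19.5  22.9 124.3 161.2  34.5  16.5] F [-0.1 -0.5 -1.8] w 60.3 t 13.0667
grasp pt now [655.  305.3 194.3]
```

>>> carry_out(
  increments=[
    [[-0.203,-1.645,-0.247],[-50,-16,-2],1],
    [[-0.203,-1.645,-0.247],[-50,-16,-2],1],
    [[-0.203,-1.645,-0.247],[-50,-16,-2],1],
    [[-0.203,-1.645,-0.247],[-50,-16,-2],1],
    [[-0.203,-1.645,-0.247],[-50,-16,-2],1],
    [[-0.203,-1.645,-0.247],[-50,-16,-2],1],
    [[-0.203,-1.645,-0.247],[-50,-16,-2],1],
    [[-0.203,-1.645,-0.247],[-50,-16,-2],1],
    [[-0.203,-1.645,-0.247],[-50,-16,-2],1],
    [[-0.203,-1.645,-0.247],[-50,-16,-2],1],
  ],
)

```text
time_s: 13.9
ee_pos: [525.8, 224.3, 314.1]
ee_rot: [-39.4, 20.9, -72.6]
force: [-0.4, -0.8, -2.6]
gripper_width: 59.9
```

Run:
```python
from h import *
inc(*pose((640,290,205),30,40,180))
```

```text
turn [-0.05  -0.418 -0.065] shift [-0.3 -0.9  1.1] | now [525.8 224.3 314.1] [-39.4  20.9 -72.6] q [ 19.   17.  116.6 117.6  13.4 -10.9] F [-0.4 -0.8 -2.6] w 59.9 t 13.9
grasp pt now [640.9 301.2 212. ]
```

>>> carry_out(
  increments=[
    [[-0.012,-0.104,-0.016],[0,0,0],1],
    [[-0.025,-0.21,-0.032],[0,0,0],1],
    [[-0.037,-0.31,-0.048],[0,0,0],1],
    [[-0.05,-0.418,-0.065],[0,-1,1],1],
    [[-0.05,-0.418,-0.065],[0,-1,1],1],
    [[-0.05,-0.418,-0.065],[0,-1,1],1],
  ],
)

```text
time_s: 14.4
ee_pos: [525.9, 224.1, 315.4]
ee_rot: [-40.0, 0.4, -60.2]
force: [0.7, -0.3, -1.2]
gripper_width: 60.5
```

Run:
```python
from h import *
inc(*pose((590,120,200),35,40,180))
a=shot('wrist','w6'); b=shot('top','t6'); c=shot('scene','s6')
cv2.imwrite('pics/b6.png',np.vstack([cv2.resize(np.hstack([a['frame'],b['frame']]),(800,300)),np.hstack([cv2.resize(a['frame'][150:384,150:370],(282,300)),cv2.resize(c['frame'][110:240,230:400],(392,300)),np.zeros((300,126,3),np.uint8)])]))
W=cloud('w6')
for u,v in((190,224),(256,171),(320,224)):
    w=W[v-4:v+5,u-4:u+5].reshape(-1,3); w=w[w[:,2]<300]; print((u,v),w[w[:,2].argmax()].round(1))
```

```text
turn [-0.001 -0.064  0.065] shift [134.2 -95.  -84.7] | now [525.9 224.1 315.4] [-40.    0.4 -60.2] q [ 20.   16.7 115.6 102.9   8.  -19. ] F [ 0.7 -0.3 -1.2] w 60.5 t 14.4
grasp pt now [640.  290.2 205. ]
(190, 224) [624.4 316.4 242.4]
(256, 171) [666.9 306.5 242.7]
(320, 224) [656.4 265.5 242.8]
```

View pics/b6.png

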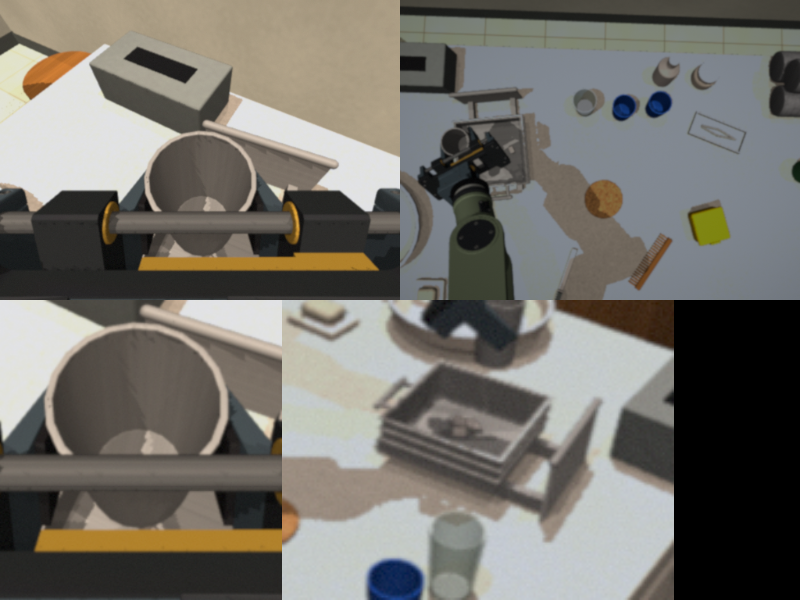

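The tumbler floor looks empty in the wrist view and the rim is level, with tablets showing in the tray. Next I carry it to the coaster.

>>> carry_out(
  increments=[
    [[0,-0.003,0.003],[7,-5,-4],1],
    [[0,-0.01,0.01],[22,-15,-14],1],
    [[0,-0.018,0.018],[39,-27,-24],1],
    [[0,-0.026,0.026],[56,-39,-35],1],
    [[0,-0.034,0.035],[73,-51,-46],1],
    [[0,-0.042,0.043],[90,-63,-57],1],
    [[0,-0.05,0.05],[106,-75,-67],1],
    [[0,-0.057,0.058],[121,-86,-77],1],
    [[0,-0.062,0.063],[131,-93,-83],1],
    [[0,-0.064,0.065],[134,-95,-85],1],
  ],
)

```text
time_s: 15.38
ee_pos: [481.7, 42.1, 310.2]
ee_rot: [-40.1, -0.1, -55.2]
force: [-0.6, 0.3, -1.6]
gripper_width: 60.0
```

Run:
```python
from h import *
inc(*pose((506,-56,120),45,40,180))
```

```text
turn [ 0.001 -0.113  0.138] shift [ 117.6  -75.4 -167.8] | now [481.7  42.1 310.2] [-40.1  -0.1 -55.2] q [ -4.8  11.5 124.3  87.1  29.1 -24.8] F [-0.6  0.3 -1.6] w 60.0 t 15.3833
grasp pt now [589.9 117.1 199.5]
```

>>> carry_out(
  increments=[
    [[0,-0.004,0.005],[4,-3,-6],1],
    [[0,-0.015,0.018],[15,-10,-22],1],
    [[0,-0.03,0.036],[31,-20,-44],1],
    [[0,-0.045,0.055],[47,-30,-67],1],
    [[0,-0.06,0.073],[63,-40,-90],1],
    [[0,-0.075,0.092],[79,-50,-112],1],
    [[0,-0.09,0.11],[94,-60,-134],1],
    [[0,-0.102,0.125],[107,-68,-152],1],
    [[0,-0.11,0.135],[115,-74,-164],1],
    [[0,-0.113,0.138],[118,-75,-168],1],
  ],
)

```text
time_s: 16.22
ee_pos: [414.4, -149.1, 229.3]
ee_rot: [-40.1, 0.0, -44.9]
force: [0.2, 0.4, -1.8]
gripper_width: 59.9
```

Run:
```python
from h import *
inc(*pose((506,-56,64),45,40,180))
a=shot('top','t7'); c=shot('wrist','w7')
cv2.imwrite('pics/b7.png',np.hstack([cv2.resize(a['frame'][130:270,60:200],(420,420)),cv2.resize(a['frame'][170:300,190:320],(380,420))]))
# coaster re-measure by colour in the initial top image
g=cv2.imread('pics/t0.png'); h=cv2.cvtColor(g,cv2.COLOR_BGR2HSV); m=cv2.inRange(h,(5,90,60),(25,255,255)); 
n,l,st,ce=cv2.connectedComponentsWithStats(m); i=l[254,260]; print(st[i],ce[i]); W=cloud('t0'); p=W[l==i]; p=p[np.isfinite(p[:,0])]; print(np.median(p,0),p[:,:2].min(0),p[:,:2].max(0))
W=cloud('w7'); f=W; q=f[(f[...,2]>145)&(f[...,2]<175)&(np.hypot(f[...,0]-506,f[...,1]+56)<36)]; print(len(q),cv2.minEnclosingCircle(q[:,:2].astype(np.float32)),np.percentile(q[:,2],90))
```

```text
turn [ 0.001  0.001 -0.002] shift [ -1.   34.4 -42.6] | now [ 414.4 -149.1  229.3] [-40.1   0.  -44.9] q [-35.7  21.  127.9  73.2  52.1 -49.7] F [ 0.2  0.4 -1.8] w 59.9 t 16.2167
grasp pt now [507.3 -55.8 118.6]
[ 237  231   47   48 1798] [260.18798665 254.48553949]
[504.88569483 -55.908854     6.82035486] [ 452.5886435 -107.5282636] [557.76179453  -3.73693611]
4361 ((505.19696044921875, -56.84611129760742), 35.844932556152344) 155.39055207375742
```

View pics/b7.png

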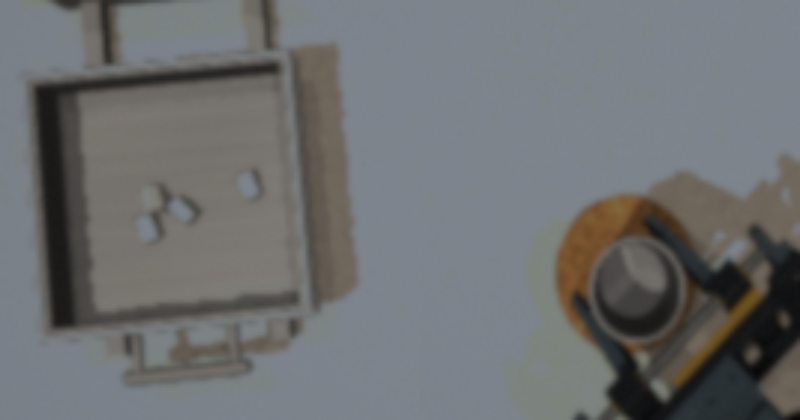

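The top view (b7) shows four tablets lying inside the tray, and the tumbler above the coaster. I lower it slowly.

>>> carry_out(
  increments=[
    [[0,0,0],[0,5,-6],1],
    [[0,0,0],[0,10,-12],1],
    [[0,0,0],[-1,15,-18],1],
    [[0,0,0],[-1,20,-24],1],
    [[0,0,0],[-1,24,-29],1],
    [[0,0,0],[-1,27,-33],1],
    [[0,0,0],[-1,29,-36],1],
    [[0,0,0],[-1,30,-37],1],
    [[0,0,0],[-1,30.6,-38],1],
    [[0,0,0],[-1,30.6,-38],1],
  ],
)

```text
time_s: 17.15
ee_pos: [413.2, -147.3, 181.4]
ee_rot: [-40.0, 0.0, -44.8]
force: [0.1, 1.2, -2.7]
gripper_width: 60.0
```

Run:
```python
from h import *
inc(*pose((505.5,-56,63.5),45,40,180))
```

```text
turn [ 0.     0.002 -0.003] shift [ 0.7  3.2 -6.8] | now [ 413.2 -147.3  181.4] [-40.    0.  -44.8] q [-35.6  26.7 130.5  79.8  50.2 -60.2] F [ 0.1  1.2 -2.7] w 60.0 t 17.15
grasp pt now [506.  -53.8  70.7]
```

Creep down 5 mm in 0.7 mm rows and read the force.

>>> carry_out(
  increments=[
    [[0,0,0],[0,0.5,-0.6],1],
    [[0,0,0],[0,0.9,-1.1],1],
    [[0,0,0],[0,1.3,-1.7],1],
    [[0,0,0],[0,1.8,-2.2],1],
    [[0,0,0],[0,2.2,-2.8],1],
    [[0,0,0],[0,2.7,-3.3],1],
    [[0,0,0],[0,3,-3.8],1],
    [[0,0,0],[0,3,-3.8],1],
  ],
)

```text
time_s: 17.82
ee_pos: [413.0, -147.5, 176.4]
ee_rot: [-40.0, 0.0, -44.8]
force: [-0.0, 1.1, -2.0]
gripper_width: 60.2
```

>>> carry_out(
  increments=[
    [[0,0,0],[0,0.3,-0.4],1],
    [[0,0,0],[0,0.6,-0.8],1],
    [[0,0,0],[0,0.6,-0.8],1],
  ],
)

```text
time_s: 18.07
ee_pos: [412.9, -147.5, 175.4]
ee_rot: [-40.0, 0.0, -44.8]
force: [-0.8, 0.6, -1.8]
gripper_width: 59.9
```

>>> carry_out(
  increments=[
    [[0,0,0],[0,0.3,-0.4],1],
    [[0,0,0],[0,0.6,-0.8],1],
    [[0,0,0],[0,0.6,-0.8],1],
  ],
)

```text
time_s: 18.32
ee_pos: [413.1, -147.5, 174.9]
ee_rot: [-39.9, 0.0, -44.8]
force: [-0.3, 0.1, 4.0]
gripper_width: 60.0
```

>>> carry_out(
  increments=[
    [[0,0,0],[0,0.3,-0.4],1],
    [[0,0,0],[0,0.3,-0.4],1],
  ],
)

```text
time_s: 18.48
ee_pos: [413.1, -147.5, 174.7]
ee_rot: [-39.9, -0.0, -44.8]
force: [-2.1, -0.6, 6.2]
gripper_width: 60.0
```

>>> carry_out(
  increments=[
    [[0,0,0],[0,0,0],0.25],
    [[0,0,0],[0,0,0],0.15],
    [[0,0,0],[0,0,0],0],
    [[0,0,0],[0,0,0],0],
    [[0,0,0],[0,0,0],0],
    [[0,0,0],[0,0,0],0],
    [[0,0,0],[0,0,0],0],
  ],
)

```text
time_s: 19.07
ee_pos: [412.9, -147.5, 174.0]
ee_rot: [-40.0, 0.0, -44.8]
force: [0.1, -0.5, 0.3]
gripper_width: 91.4
```

>>> carry_out(
  increments=[
    [[0,0,0],[0,-10,0],0],
    [[0,0,0],[0,-25,0],0],
    [[0,0,0],[0,-45,0],0],
    [[0,0,0],[0,-65,0],0],
    [[0,0,0],[0,-85,0],0],
    [[0,0,0],[0,-100,0],0],
    [[0,0,0],[0,-110,0],0],
    [[0,0,0],[0,-110,0],0],
    [[0,0,0],[0,-110,0],0],
    [[0,0,0],[0,-110,0],0],
  ],
)

```text
time_s: 19.9
ee_pos: [353.6, -207.0, 244.3]
ee_rot: [-40.0, 0.1, -44.8]
force: [-0.3, 0.2, -0.3]
gripper_width: 91.3
```

Run:
```python
from h import *
inc(*pose((506,-56,64),45,40,180))
a=shot('top','t8'); c=shot('scene','s8')
cv2.imwrite('pics/b8.png',np.hstack([cv2.resize(a['frame'],(400,300)),cv2.resize(c['frame'],(400,300))]))
shot('wrist','w8'); f=cloud('w8')
for a,b in((15,30),(90,99)):
    q=f[(f[...,2]>a)&(f[...,2]<b+6)&(np.hypot(f[...,0]-505,f[...,1]+56)<50)]; print(len(q),cv2.minEnclosingCircle(q[:,:2].astype(np.float32)) if len(q)>4 else 0, np.percentile(q[:,2],[2,98]) if len(q) else 0)
W=cloud('t8');V=cloud('t0')
for k,(u,v) in dict(glass=(236,132),yel=(396,290)).items():
    for S in(V,W): 
        p=S[(S[...,2]>50)&(S[...,2]<120)&(np.hypot(*(S[...,:2]-V[v,u][:2]).transpose(2,0,1))<60)]; print(k,p.mean(0).round(1))
```

```text
turn [ 0.001  0.002 -0.004] shift [  1.4 108.2  -0.2] | now [ 353.6 -207.   244.3] [-40.    0.1 -44.8] q [-47.7  18.8 128.2  63.3  58.9 -50.3] F [-0.3  0.2 -0.3] w 91.3 t 19.9
grasp pt now [ 446.3 -113.4  133.7]
751 ((506.30157470703125, -55.186302185058594), 27.839569091796875) [15.57584008 35.69045364]
1886 ((507.6456298828125, -53.943397521972656), 32.4049186706543) [ 90.24660449 101.52369352]
glass [776.1   6.   84.9]
glass [776.3   6.   85.2]
yel [ 441.9 -345.2   66.5]
yel [ 441.8 -345.1   66.4]
```

View pics/b8.png

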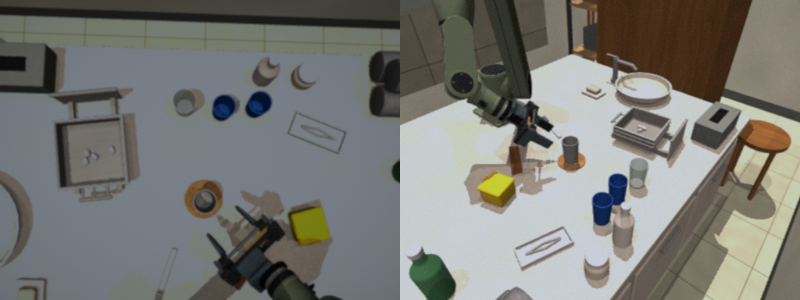

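The tumbler stands upright on the cork at about (507,-55), 2 mm from the coaster centre. The four tablets are in the tray and the bystanders haven't moved, so I hand the job in.

```bash
python3 -c "
from workcell import env
print(env.job_done())"
```

```text
the job is handed in; nothing more can be done
None
```

I tipped the tumbler well past horizontal (about 120–130° by my calculation) over the caddy tray. I then stood it on the cork coaster and handed the job in at about 20 s of the 54 s allowed; no verdict was reported.

- **Tablets:** the last top view shows all four lying inside the tray, well clear of its walls.
- **Tumbler:** it stands upright and empty, with its base about 2 mm from the coaster's centre. I lowered it in sub-millimetre steps, and the wrist force read about 6 N at contact.
- **Bystanders:** the denture cup and the glass measured within 0.3 mm of where they started.
- **Robot at hand-in:** the gripper was open and about 108 mm back from the tumbler, touching nothing.

**What went wrong:** my first approach ran the wrist against two joint limits (about -77° and 2.8°). I re-planned the path with the wrist turned another way, and nothing was touched.

**Small disagreement:** the rim measured about 2 mm off the base centre and up to 101.5 mm high. I took that as camera calibration error (about 2 mm), not a lean.

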